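# Comb brass bars into two rows on the locksmith's mat

### The arm

A 6-joint arm with a two-finger parallel gripper is mounted at the origin on the work surface. World frame = base frame: x ahead of the robot, y to its left, z up, the work surface at z = 0. Lengths are in m, angles in rad, forces in N, time in s.
With the tool pointing down it reaches from about 0.3 to 0.775 m from the base axis. Payload 14.6 kg.
Tool frame: the origin (TCP) lies at the very end of the fingers, on their centre line; the grasp point (between the pads) lies 19 mm behind it; z points along the fingers, y is the direction in which the jaws open and shut (so a half turn about z gives the same grasp; the last joint's range is limited). The gripper opens to 94 mm and grips with 3 to 60 N. Pads are 16 mm wide; open, the fingers measure 119 mm over their backs; the gripper's body (75 mm by 177 mm) begins 78 mm behind the grasp point.
Start: joints at [1.152, 0.3, 1.521, -0, 1.321, -0.067], TCP at [0.19, 0.516, 0.167] pointing down, gripper open.
Joint ranges: [-3.03, 3.03], [-0.79, 2.21], [0.23, 2.52], [-1.04, 4.18], [0, 3.07], [-2.55, 2.55]. Speed limits (rad/s): [2.22, 2.22, 2.57, 3.14, 3.14, 3.14].

### API

Orientations are given as [roll, pitch, yaw] about the fixed x, y, z axes, in that order (R = Rz(yaw) Ry(pitch) Rx(roll)).
In Python, from station import get_obs, vision, hand_in gives the robot as it stands.
- The arm moves only by the tool play_rows, never from a script. Its argument "moves" is a list of rows, each an object with "claw": the opening, from 0 (shut) to 1 (fully open); "linear": the shift along the tool's x, y, z in mm, a list of three; "turn": the turn, a rotation vector about the tool's x, y, z in rad, a list of three. In form: [{"claw": claw, "linear": [tx, ty, tz], "turn": [ax, ay, az]}, ...]. A call has 1 to 8 rows; each row is the pose to reach, as a shift and turn from the pose measured when the call began, along the tool's axes at that moment; what a row does not reach only later rows make up. A row lasts 1/8 s, in which the tool goes at most 62.5 mm and 10.7 degrees, less where a joint would pass 70% of its speed; a pose out of reach is approached as far as the arm can. A call with a gripper value outside its range is refused whole. The fingers move at their own pace and stop on an object; "force" is the grip in N (left out, the last holds). Time passes only in rows, so rows that repeat a pose let the fingers close. It gives the time, the measured TCP pose, the force and the opening at its end, in the units of the state.
- get_obs(): the state, without advancing time (a new reading comes with each control period).
- vision.camera(name): name is "side" or "top" or "wrist"; returns the picture (400x640x3 uint8, blue, green, red); there is no depth.
- vision.camera_info(name): a dict with "camera_matrix" (3x3 intrinsics, pixels), "rvec" (rotation vector, rad) and "tvec" (3), from world to camera coordinates, as OpenCV has them; the wrist camera has in their place "mount" (4x4, takes a point from camera to tool coordinates, whose origin is the TCP and whose axes are the flange's). Camera axes: x right, y down, z forward; pixel columns grow to the right and rows downward; lengths in m; the calibration is good to about 2 mm. A picture is of the moment at which its call begins: read the wrist's pose just before it. camera_info takes no time and is no camera call.
- hand_in(): hands the job in, once; it reports no verdict.
The state is a dict: "time_s": time; "qpos": joint angles; "joint_vel": joint speeds; "tau": joint torques, N m; "ee_pos": TCP position; "eef_rot": TCP orientation; "force": force on the tool from outside, world axes, zero at the start; "moment": the same for the moment, N m; "grip_width": finger opening in m.
Only numpy, scipy, OpenCV 4.12 (cv2) and the standard library are available. Lean on these libraries where they do the work, as an engineer would, in place of code of your own. Each camera call takes 0.05 s, during which the arm holds its last target.

### The job

Pick up the red rake by its wooden grip and use it to comb the two scattered brass bars sideways into two parallel rows, one bar lying lengthwise along the middle of each white strip of the black mat. Move the bars with the rake only, never with the gripper, and leave the dark steel bar and the grey pot of keys where they are. Then stand the rake back upright on its teeth where you found it and let go.

Things in the scene. Friction and masses are not known exactly. Their poses are not given: they have to be found in the camera images.
- rake: Red rake, 180 g, standing on its teeth on the bench left or right of the mat. Origin: centre of its underside; x along the row of teeth, z up. Five teeth 28 mm apart, each 8 (x) by 30 (y) by 26 mm tall, flat faces at y = +-15 mm push bars either way; head 124 by 30 mm, z 24 to 38 mm; light wooden grip 56 (x) by 22 (y) mm, z 38 to 84 mm: pinch it from above across y.
- bar_left: Square brass bar, 120 mm long (its x axis), 10 by 10 mm, 100 g, lying on the mat outward (+y of the mat) of the strip on that side, askew by up to about 30 degrees. Origin: centre of its underside. It slides without rolling and stays where it is left. Belongs on either strip, one bar to a strip.
- bar_right: The other brass bar, identical, lying outward (-y of the mat) of the other strip, askew.
- mat: Black rubber mat, fixed, 240 mm (x) by 380 mm (y), 3 mm thick. Origin: centre of its underside; z up. Two white painted strips run along its x axis, each 180 mm long and 40 mm wide, centred at y = +40 mm and y = -40 mm, x = 0.
- steel_bar: Bystander: dark steel bar, 120 by 10 by 10 mm, lying on the bench beyond the mat's far edge, roughly crosswise. Origin: centre of its underside, x along it. Leave it.
- pot: Bystander: round grey plastic pot of keys, 80 mm across, 80 mm tall (key heads stand up to about 100 mm), standing on the side of the mat opposite the rake. Origin: centre of its underside. Leave it.
Things that resemble listed ones, but are neither listed nor needed, are in the scene too. What is shaped like the bar_right but blue, orange or purple is not meant.

How it is judged:
At the end, for the whole second after the job is handed in: One brass bar on each white strip: centre within 15 mm of the strip's centre line and 35 mm of its middle lengthwise, within 10 degrees of parallel to it, flat on the mat; the rake standing upright on its teeth within 50 mm of where it first stood; all released and at rest (((y of bar_left in the frame of mat between 0.025 and 0.055 m and x of bar_left in the frame of mat between -0.035 and 0.035 m and angle between the x axis of each of bar_left, bar_right and the x axis of mat, either way round below 0.1745 rad and z of each of bar_left, bar_right in the frame of mat below 0.008 m and y of bar_right in the frame of mat between -0.055 and -0.025 m and x of bar_right in the frame of mat between -0.035 and 0.035 m) or (y of bar_left in the frame of mat between -0.055 and -0.025 m and x of bar_left in the frame of mat between -0.035 and 0.035 m and angle between the x axis of each of bar_left, bar_right and the x axis of mat, either way round below 0.1745 rad and z of each of bar_left, bar_right in the frame of mat below 0.008 m and y of bar_right in the frame of mat between 0.025 and 0.055 m and x of bar_right in the frame of mat between -0.035 and 0.035 m)) and angle between rake's own z axis and vertical below 0.12 rad and distance of rake from where it was at the start of the episode below 0.05 m and linear speed of each of bar_left, bar_right, rake below 0.02 m/s); the robot touches nothing.
It fails at once if the gripper or arm touches a brass bar (contact force between any of the fingers, the arm and bar_left above 0.5 N or contact force between any of the fingers, the arm and bar_right above 0.5 N).
It fails at once if the steel bar is moved by more than 15 mm (distance of steel_bar from where it was at the start of the episode above 0.015 m).
It fails at once if the pot of keys is moved by more than 15 mm or tipped (distance of pot from where it was at the start of the episode above 0.015 m or angle between pot's own z axis and vertical above 0.3 rad).
It also fails if it takes over 64 s, if anything falls off the work surface, if the arm or the gripper's body presses on something with over 40 N, if the wrist force passes 120 N, or if a joint passes its speed limit or range.

## Working session

There is one attempt and no reset: what is moved stays moved. The work goes in short steps, Python scripts to look and compute and a tool call to move; the robot and the scene stay as the last step left them, time stands still between calls to the robot, and variables do not carry over. Pictures are saved under pics/ and viewed, and the job is handed in when it is done.

Besides the shell and the picture viewer there is one more tool, called after "Emit:" by a JSON object that holds its "name" and its "arguments". play_rows: Moves the arm, as the interface text tells. Its arguments: {"type":"object","properties":{"moves":{"type":"array","items":{"type":"object","properties":{"claw":{"type":"number"},"linear":{"type":"array","items":{"type":"number"}},"turn":{"type":"array","items":{"type":"number"}}}}},"force":{"type":"number"}},"required":["moves"]}

```bash
mkdir -p pics; ls
python3 - <<'E'
from station import get_obs, vision
import cv2
print(get_obs())
for n in ("top","side","wrist"):
    cv2.imwrite(f"pics/{n}0.png",vision.camera(n)); print(n,vision.camera_info(n))
E
```

```text
pics
{'time_s': 0.0, 'qpos': array([ 1.15238522e+00,  3.00450749e-01,  1.52160957e+00,  6.68096139e-06,
        1.32065261e+00, -6.66241972e-02]), 'joint_vel': array([ 2.22886747e-03, -2.02134584e-04, -6.11577618e-04,  2.34294472e-04,
        7.15248060e-05,  1.68849837e-03]), 'tau': array([-5.75506929e-04, -5.31810665e+01, -3.52729046e+01,  7.08401855e-02,
        2.43904372e-02, -1.34328266e-04]), 'ee_pos': array([0.18940572, 0.51603261, 0.16598545]), 'eef_rot': array([-3.14047529e+00, -8.10392778e-05,  2.78980405e+00]), 'force': array([-0.09117501, -0.1417244 , -0.54235136]), 'moment': array([-0.00770982, -0.02620462, -0.03668008]), 'grip_width': 0.09396289010062395}
top {'camera_matrix': array([[493.52674776,   0.        , 325.29585233],
       [  0.        , 493.52674776, 198.7394289 ],
       [  0.        ,   0.        ,   1.        ]]), 'rvec': array([ 2.21191232, -2.15196161,  0.04446433]), 'tvec': array([-0.01159355,  0.56425236,  1.15738155])}
side {'camera_matrix': array([[363.23270821,   0.        , 320.57348805],
       [  0.        , 363.23270821, 202.49563365],
       [  0.        ,   0.        ,   1.        ]]), 'rvec': array([ 0.31115899, -2.82044408,  1.14894881]), 'tvec': array([0.56381582, 0.12196606, 0.86692192])}
wrist {'camera_matrix': array([[332.72206315,   0.        , 320.12353757],
       [  0.        , 332.72206315, 196.31801292],
       [  0.        ,   0.        ,   1.        ]]), 'mount': array([[ 5.11960327e-05, -9.58441715e-01, -2.85288409e-01,
         8.37798217e-02],
       [ 9.99999713e-01, -1.66538784e-04,  7.38949528e-04,
         7.17117194e-04],
       [-7.55751638e-04, -2.85288365e-01,  9.58441431e-01,
        -2.18525642e-01],
       [ 0.00000000e+00,  0.00000000e+00,  0.00000000e+00,
         1.00000000e+00]])}
```

View pics/top0.png

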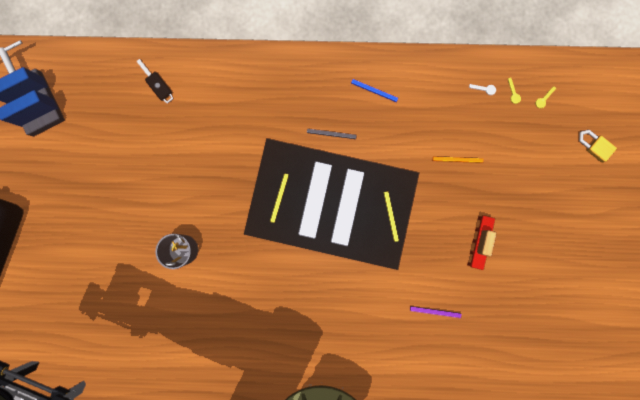

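View pics/side0.png

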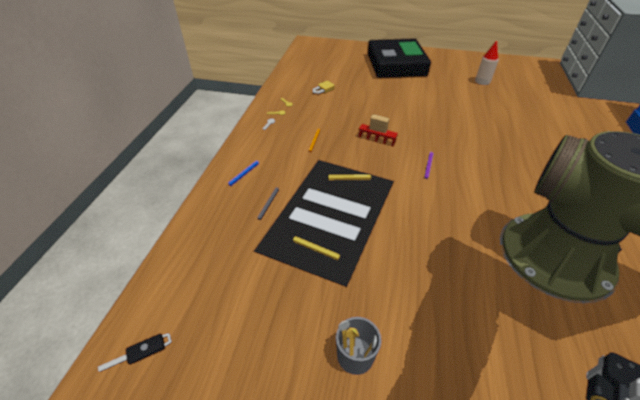

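View pics/wrist0.png

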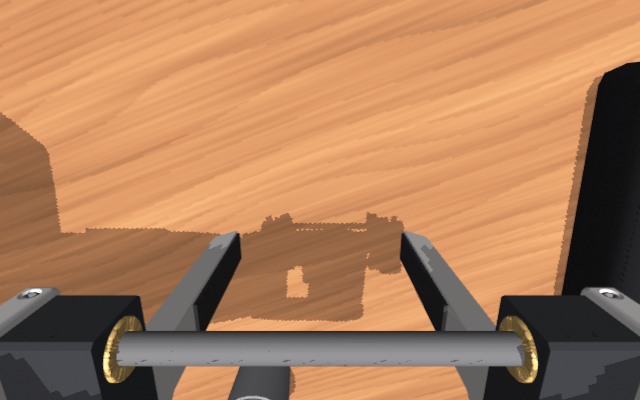

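The top view shows the mat centred near (332,204). The brass bars are the two yellow ones on it, at (280,198) and (391,216). The blue bar (374,91), orange bar (458,159) and purple bar (436,312) lie off the mat and aren't meant. The steel bar is at (332,133), the pot at (174,250) and the red rake at (483,241). I'll enlarge to confirm and read the corners.

Run:
```python
import cv2
a=cv2.imread("pics/top0.png")
cv2.imwrite("pics/c1.png",cv2.resize(a[130:275,240:425],None,fx=4,fy=4,interpolation=cv2.INTER_CUBIC))
cv2.imwrite("pics/c2.png",cv2.resize(a[205:280,450:520],None,fx=8,fy=8,interpolation=cv2.INTER_CUBIC))
```

```text
(no output)
```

View pics/c1.png

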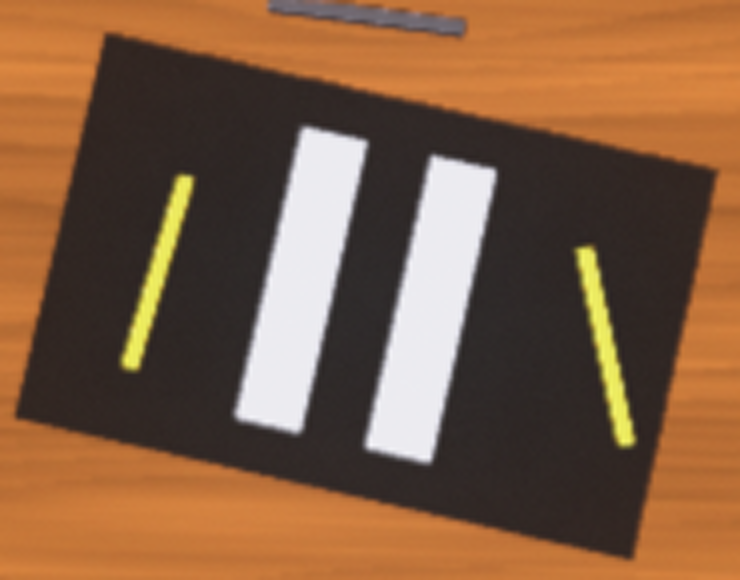

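View pics/c2.png

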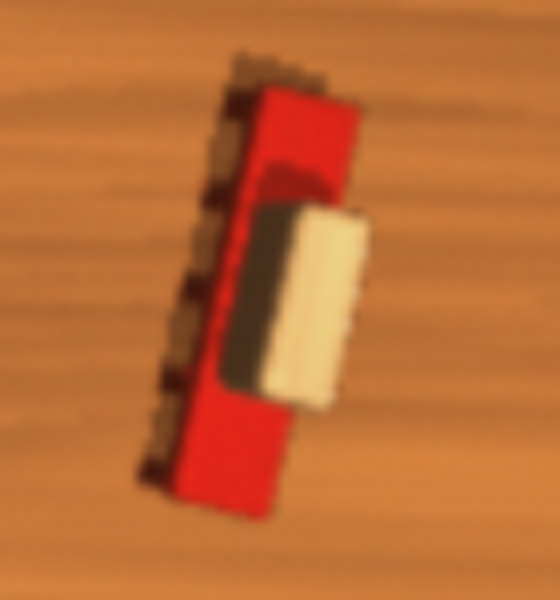

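```bash
cat > h.py <<'E'
import numpy as np, cv2
from station import vision
def cam(n):
    i=vision.camera_info(n); R=cv2.Rodrigues(i["rvec"])[0]; return i["camera_matrix"],R,i["tvec"].reshape(3)
def px2w(px,z,n="top"):
    K,R,t=cam(n); c=-R.T@t; out=[]
    for p in np.atleast_2d(px):
        d=R.T@np.linalg.inv(K)@[p[0],p[1],1]; out.append((c+d*(z-c[2])/d[2])[:2])
    return np.array(out)
def cr(p,s,o): return (np.array(p,float)+.5)/s-.5+np.array(o)
def w2px(P,n="top"):
    K,R,t=cam(n); q=(K@(R@np.atleast_2d(P).T+t[:,None])).T; return q[:,:2]/q[:,2:]
E
python3 - <<'E'
from h import *
M=px2w(cr([(106,33),(717,170),(632,558),(17,417)],4,(240,130)),.003)
c=M.mean(0); x=(M[0]-M[3])+(M[1]-M[2]); yaw=np.arctan2(x[1],x[0])
print("mat",c,np.degrees(yaw),yaw,[np.linalg.norm(M[i]-M[i-1]) for i in range(4)])
R=np.array([[np.cos(yaw),-np.sin(yaw)],[np.sin(yaw),np.cos(yaw)]])
def rep(n,a,z,s,o):
    P=px2w(cr(a,s,o),z); print(n,"world",P.mean(0),"mat",(P.mean(0)-c)@R); return P
for n,a in (("L",[(185,176),(131,369)]),("R",[(586,247),(626,447)])):
    P=rep(n,a,.013,4,(240,130)); print((P-c)@R); d=(P[0]-P[1])@R; print(np.linalg.norm(d),np.degrees(np.arctan2(d[1],d[0])))
for n,a,z in (("grip",[(302,202),(371,213),(330,409),(260,392)],.084),("head",[(263,86),(361,103),(268,520),(172,495)],.038)):
    P=rep(n,a,z,8,(450,205)); x=P[0]-P[3]+P[1]-P[2]; print(np.degrees(np.arctan2(x[1],x[0])),np.linalg.norm(x)/2,np.linalg.norm(P[0]-P[1]))
rep("pot",[(173,250)],.08,1,(0,0)); rep("steel",[(308,132),(356,136)],.01,1,(0,0))
E
```

```text
mat [ 0.55553501 -0.01056397] -11.125451180490614 -0.19417575386945113 [np.float64(0.23845002095946458), np.float64(0.3785786763687375), np.float64(0.2379381989562551), np.float64(0.3773371254755044)]
L world [0.5641307  0.11438207] mat [-0.01567516  0.12425654]
[[ 0.04417062  0.12153173]
 [-0.07552095  0.12698136]]
0.11981556712702025 -2.6069109990044668
R world [ 0.52702328 -0.15352115] mat [-0.0003912  -0.14577215]
[[ 0.05502317 -0.12158472]
 [-0.05580557 -0.16995959]]
0.12092616242735497 23.580455789801306
grip world [ 0.47287546 -0.36315423] mat [-0.01307107 -0.36191385]
-11.57703081639144 0.05476029674577376 0.019222797123949645
head world [ 0.47254906 -0.36322507] mat [-0.01337767 -0.36204634]
-11.95711144869849 0.12229319572950142 0.02855654654593105
pot world [0.43593125 0.34189886] mat [-0.18536652  0.32276053]
steel world [ 0.72150455 -0.00767375] mat [0.1622928  0.03486103]
```

The crop confirms the picture. Two brass bars sit on the mat outside the strips, and the red rake stands to the right at about (0.473, -0.363), parallel to the mat. Next I move above it.

```bash
cat >> h.py <<'E'
from scipy.spatial.transform import Rotation as Rot
from station import get_obs
MC=np.array([.5555,-.0106]); MY=-.1942
def m2w(x,y): return MC+np.array([np.cos(MY)*x-np.sin(MY)*y,np.sin(MY)*x+np.cos(MY)*y])
def w2m(p):
    d=np.array(p[:2])-MC; return np.array([np.cos(MY)*d[0]+np.sin(MY)*d[1],-np.sin(MY)*d[0]+np.cos(MY)*d[1]])
def rel(x,y,z,yawdeg,o=None):
    o=o or get_obs(); R0=Rot.from_euler("xyz",o["eef_rot"]); Rt=Rot.from_euler("xyz",[np.pi,0,np.radians(yawdeg)])
    print("lin",np.round(R0.inv().apply(np.array([x,y,z])-o["ee_pos"])*1000,1),"turn",np.round((R0.inv()*Rt).as_rotvec(),3))
def st():
    o=get_obs(); print(round(o["time_s"],2),o["ee_pos"].round(4),np.degrees(o["eef_rot"]).round(2),"F",o["force"].round(1),"mat",w2m(o["ee_pos"]).round(4),"w",round(o["grip_width"],4),"q",o["qpos"].round(2))
E
python3 - <<'E'
from h import *
st(); rel(.42,.15,.18,160); rel(.473,-.363,.15,168.3)
E
```

```text
0.15 [0.1894 0.5161 0.1661] [-179.95   -0.    159.84] F [0.1 0.1 0.4] mat [-0.4608  0.4462] w 0.0941 q [ 1.15  0.3   1.52  0.    1.32 -0.07]
lin [-342.6 -264.2  -13.7] turn [-0.001 -0.    -0.003]
lin [-569.1 -727.5   16.7] turn [-0.001 -0.    -0.148]
```

Emit:
{"name": "play_rows", "arguments": {"moves": [{"claw":1,"linear":[-80,-65,-10],"turn":[0,0,0]},{"claw":1,"linear":[-160,-125,-14],"turn":[0,0,-0.03]},{"claw":1,"linear":[-240,-190,-14],"turn":[0,0,-0.06]},{"claw":1,"linear":[-310,-250,-14],"turn":[0,0,-0.1]},{"claw":1,"linear":[-360,-320,-14],"turn":[0,0,-0.148]},{"claw":1,"linear":[-400,-390,-14],"turn":[0,0,-0.148]},{"claw":1,"linear":[-440,-460,-14],"turn":[0,0,-0.148]},{"claw":1,"linear":[-480,-530,-14],"turn":[0,0,-0.148]}]}}

```text
time_s: 1.15
ee_pos: [0.4009, 0.0653, 0.1798]
eef_rot: [-3.141, 0.0, 2.938]
force: [1.2, 0.6, 0.1]
grip_width: 0.0939
```

Run:
```python
from h import *
st(); rel(.473,-.363,.15,168.3)
```

```text
1.15 [0.4009 0.0653 0.1798] [-179.96    0.    168.33] F [1.2 0.6 0.1] mat [-0.1663  0.0446] w 0.0939 q [ 0.07 -0.04  1.87 -0.    1.31 -1.3 ]
lin [-157.2 -404.8   30.1] turn [-0.001  0.     0.001]
```

Emit:
{"name": "play_rows", "arguments": {"moves": [{"claw":1,"linear":[-24,-60,0],"turn":[0,0,0]},{"claw":1,"linear":[-48,-120,0],"turn":[0,0,0]},{"claw":1,"linear":[-71,-180,0],"turn":[0,0,0]},{"claw":1,"linear":[-94,-240,10],"turn":[0,0,0]},{"claw":1,"linear":[-117,-300,20],"turn":[0,0,0]},{"claw":1,"linear":[-140,-360,30],"turn":[0,0,0]},{"claw":1,"linear":[-157,-405,30],"turn":[0,0,0]},{"claw":1,"linear":[-157,-405,30],"turn":[0,0,0]}]}}

```text
time_s: 2.15
ee_pos: [0.472, -0.366, 0.1483]
eef_rot: [3.141, -0.002, 2.934]
force: [0.2, 0.4, 0.4]
grip_width: 0.094
```

Run:
```python
from h import *
st(); o=get_obs(); a=vision.camera("wrist"); cv2.imwrite("pics/w1.png",a); rel(.473,-.363,.15,168.3)
```

```text
2.15 [ 0.472  -0.366   0.1483] [ 1.7999e+02 -1.1000e-01  1.6813e+02] F [0.2 0.4 0.4] mat [-0.0134 -0.3649] w 0.094 q [-0.72  0.42  1.4  -0.    1.32 -2.08]
lin [-0.6  1.4 -1.1] turn [ 0.    -0.002 -0.002]
```

View pics/w1.png

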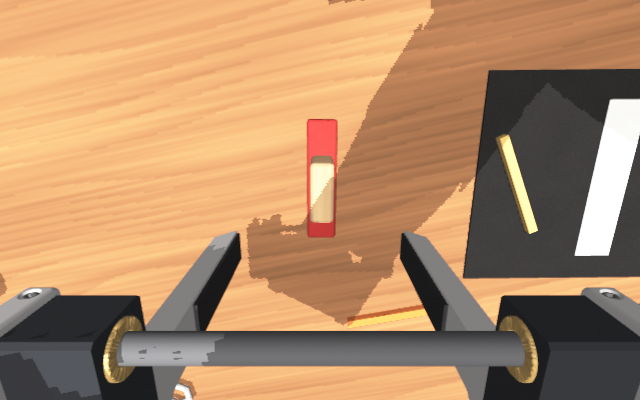

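Run:
```python
from h import *
i=vision.camera_info("wrist"); o=get_obs(); Rt=Rot.from_euler("xyz",o["eef_rot"]).as_matrix(); m=i["mount"]
def w(p,z):
    d=Rt@m[:3,:3]@np.linalg.inv(i["camera_matrix"])@[*p,1]; c=o["ee_pos"]+Rt@m[:3,3]; return (c+d*(z-c[2])/d[2])[:2]
for y in(163,224):
    print(w((311,y),.084),w((334,y),.084))
print(w((307.5,120),.038),w((337,120),.038),w((307.5,236),.038),w((336,236),.038))
rel(.4727,-.3635,.046,168.2)
```

```text
[ 0.44201587 -0.36495068] [ 0.44607661 -0.34551871]
[ 0.49703218 -0.37688414] [ 0.50132307 -0.35637151]
[ 0.40847389 -0.36232841] [ 0.4143067  -0.33439833] [ 0.52693474 -0.38839408] [ 0.53318401 -0.35852572]
lin [ -0.5   0.8 102.9] turn [ 0.    -0.002  0.   ]
```

The wrist view shows the grip at (322,192), which works out to (0.472,-0.361) and agrees with the top camera to 2 mm. I descend and grip.

Emit:
{"name": "play_rows", "arguments": {"moves": [{"claw":1,"linear":[0,2,30],"turn":[0,0,0]},{"claw":1,"linear":[0,2,60],"turn":[0,0,0]},{"claw":1,"linear":[0,2,90],"turn":[0,0,0]},{"claw":1,"linear":[0,2,102],"turn":[0,0,0]},{"claw":1,"linear":[0,2,102],"turn":[0,0,0]},{"claw":0.1,"linear":[0,2,102],"turn":[0,0,0]},{"claw":0.1,"linear":[0,2,102],"turn":[0,0,0]},{"claw":0.1,"linear":[0,2,102],"turn":[0,0,0]}], "force": 40}}

```text
time_s: 3.2
ee_pos: [0.4726, -0.3624, 0.0474]
eef_rot: [-3.141, -0.001, 2.936]
force: [0.2, 0.2, -0.3]
grip_width: 0.0675
```

Emit:
{"name": "play_rows", "arguments": {"moves": [{"claw":0,"linear":[0,0,0],"turn":[0,0,0]},{"claw":0,"linear":[0,0,0],"turn":[0,0,0]},{"claw":0,"linear":[0,0,0],"turn":[0,0,0]},{"claw":0,"linear":[0,0,0],"turn":[0,0,0]}], "force": 40}}

```text
time_s: 3.7
ee_pos: [0.4726, -0.3623, 0.0474]
eef_rot: [-3.142, -0.001, 2.936]
force: [-0.0, -0.3, -0.2]
grip_width: 0.0271
```

Run:
```python
from h import *
st()
```

```text
3.7 [ 0.4726 -0.3623  0.0474] [-1.800e+02 -5.000e-02  1.682e+02] F [-0.  -0.3 -0.2] mat [-0.0135 -0.3611] w 0.0271 q [-0.72  0.52  1.51 -0.    1.12 -2.08]
```

Still closing. I hold a little longer, then lift.

Emit:
{"name": "play_rows", "arguments": {"moves": [{"claw":0,"linear":[0,0,0],"turn":[0,0,0]},{"claw":0,"linear":[0,0,0],"turn":[0,0,0]},{"claw":0,"linear":[0,0,0],"turn":[0,0,0]},{"claw":0,"linear":[0,0,0],"turn":[0,0,0]}], "force": 40}}

```text
time_s: 4.2
ee_pos: [0.4726, -0.3624, 0.0474]
eef_rot: [-3.142, -0.001, 2.936]
force: [-0.7, 0.1, 0.3]
grip_width: 0.0004
```

Run:
```python
from h import *
st()
p=m2w(-.002,-.215); rel(*p,.0654,168.87)
```

```text
4.2 [ 0.4726 -0.3624  0.0474] [-1.800e+02 -5.000e-02  1.682e+02] F [-0.7  0.1  0.3] mat [-0.0135 -0.3612] w 0.0004 q [-0.72  0.52  1.51 -0.    1.12 -2.08]
lin [ -9.8 146.3 -18. ] turn [-0.    -0.001 -0.012]
```

The jaws closed to 0, so they missed the grip. I look to see why.

Run:
```python
from h import *
t=vision.camera("top"); s=vision.camera("side"); w=vision.camera("wrist")
cv2.imwrite("pics/t2.png",cv2.resize(t[150:300,380:580],None,fx=4,fy=4)); cv2.imwrite("pics/s2.png",cv2.resize(s[60:220,280:480],None,fx=4,fy=3.7)); cv2.imwrite("pics/w2.png",w)
```

```text
(no output)
```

View pics/t2.png

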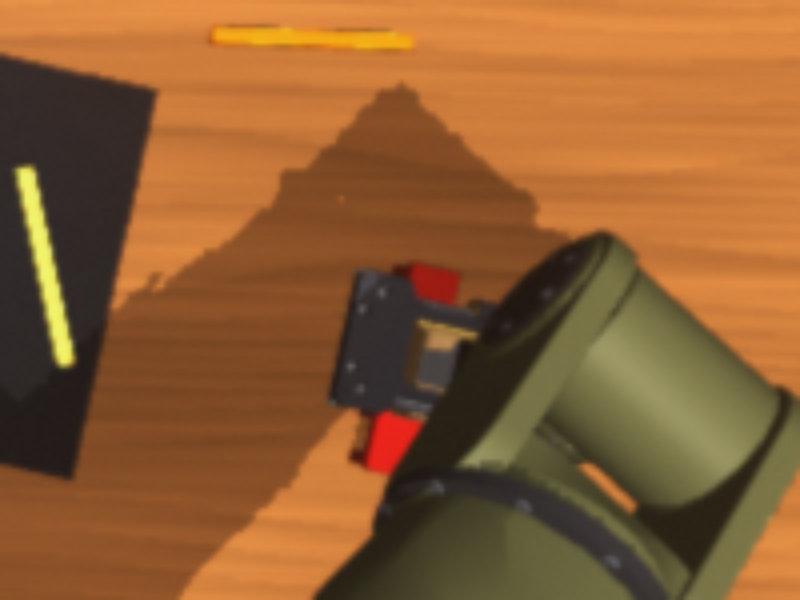

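View pics/s2.png

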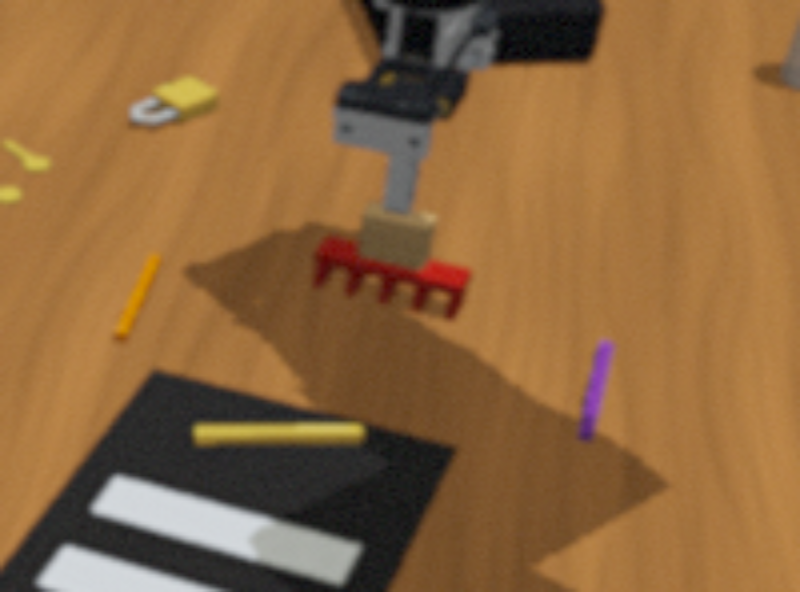

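View pics/w2.png

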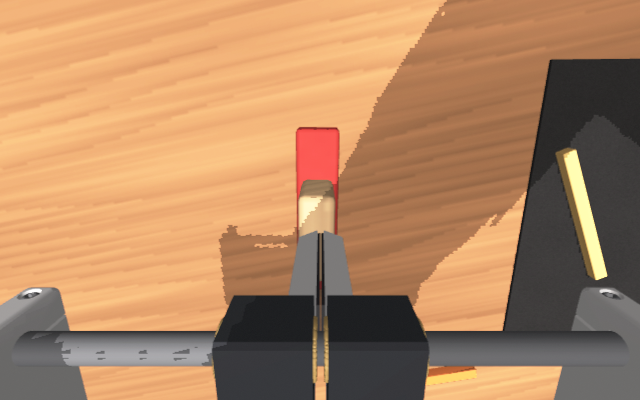

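Run:
```python
from h import *
i=vision.camera_info("wrist"); o=get_obs(); T=np.eye(4); T[:3,:3]=Rot.from_euler("xyz",o["eef_rot"]).as_matrix(); T[:3,3]=o["ee_pos"]; Ti=np.linalg.inv(T@i["mount"])
def pr(p):
    q=i["camera_matrix"]@(Ti@[*p,1])[:3]; return (q[:2]/q[2]).round(1)
e=o["ee_pos"]
for z in (0,.019,.037,.06): print("tcp+",z,"wrist",pr(e+[0,0,z]),"side",w2px(e+[0,0,z],"side"), "side crop",(w2px(e+[0,0,z],"side")[0]-[280,60])*[4,3.7])
u=np.array([np.cos(np.radians(-11.7)),np.sin(np.radians(-11.7)),0]); v=np.array([-u[1],u[0],0]); c=np.array([.472,-.362,0])
for z in (.038,.084):
  for a,b in ((-28,-11),(-28,11),(28,11),(28,-11)):
    P=c+u*a/1e3+v*b/1e3+[0,0,z]; print(z,a,b,"wrist",pr(P),"sidecrop",(w2px(P,"side")[0]-[280,60])*[4,3.7])
```

```text
tcp+ 0 wrist [318.8 221.7] side [[377.77652641 127.32499817]] side crop [391.10610564 249.10249322]
tcp+ 0.019 wrist [318.7 232.3] side [[378.47419961 122.18835607]] side crop [393.89679844 230.09691746]
tcp+ 0.037 wrist [318.6 244. ] side [[379.15071176 117.20751293]] side crop [396.60284702 211.66779785]
tcp+ 0.06 wrist [318.5 262.4] side [[380.03802701 110.67462493]] side crop [400.15210803 187.49611223]
0.038 -28 -11 wrist [303.4 178.9] sidecrop [428.3515448  259.66886202]
0.038 -28 11 wrist [334.7 178.8] sidecrop [420.13360362 273.25081153]
0.038 28 11 wrist [333.9 251.4] sidecrop [352.53712273 257.57518347]
0.038 28 -11 wrist [304.6 251.4] sidecrop [361.45187891 244.3658369 ]
0.084 -28 -11 wrist [299.6 197.8] sidecrop [436.28254136 213.39562196]
0.084 -28 11 wrist [338.1 197.7] sidecrop [427.92110984 226.79540023]
0.084 28 11 wrist [336.9 284.3] sidecrop [358.23748563 211.32072103]
0.084 28 -11 wrist [301.3 284.4] sidecrop [367.33953927 198.2992796 ]
```

The prediction matches the grip pixels exactly. In both wrist pictures, though, the visible fingertips (v≈235) sit about 37 mm above the reported TCP. So the jaws shut on air just above the grip. I open, lower 34 mm (still clear of the bench by either reading) and look before closing.

Emit:
{"name": "play_rows", "arguments": {"moves": [{"claw":1,"linear":[0,0,-6],"turn":[0,0,0]},{"claw":1,"linear":[0,0,-6],"turn":[0,0,0]},{"claw":1,"linear":[0,0,-6],"turn":[0,0,0]},{"claw":1,"linear":[0,0,-6],"turn":[0,0,0]},{"claw":1,"linear":[0,0,-6],"turn":[0,0,0]},{"claw":1,"linear":[0,0,-6],"turn":[0,0,0]},{"claw":1,"linear":[0,0,-6],"turn":[0,0,0]},{"claw":1,"linear":[0,0,-6],"turn":[0,0,0]}]}}

```text
time_s: 5.35
ee_pos: [0.4726, -0.3624, 0.0534]
eef_rot: [-3.142, -0.001, 2.936]
force: [0.4, -0.1, 0.2]
grip_width: 0.0772
```

Run:
```python
from h import *
st()
s=vision.camera("side"); w=vision.camera("wrist")
cv2.imwrite("pics/s3.png",cv2.resize(s[60:220,280:480],None,fx=4,fy=3.7)); cv2.imwrite("pics/w3.png",w)
e=get_obs()["ee_pos"]
for b in(-.047,.047): print((w2px(e+[-np.sin(-.2)*b,np.cos(.2)*b,0],"side")[0]-[280,60])*[4,3.7])
```

```text
5.35 [ 0.4726 -0.3624  0.0534] [-1.8000e+02 -5.0000e-02  1.6821e+02] F [ 0.4 -0.1  0.2] mat [-0.0135 -0.3611] w 0.0772 q [-0.72  0.51  1.5  -0.    1.13 -2.08]
[409.67671558 215.34578666]
[373.24694594 272.44332008]
```

View pics/s3.png

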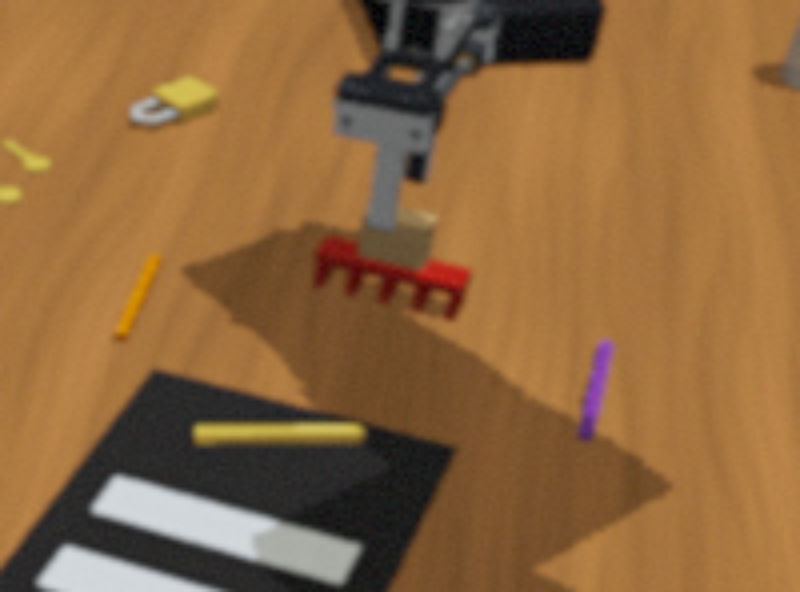

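View pics/w3.png

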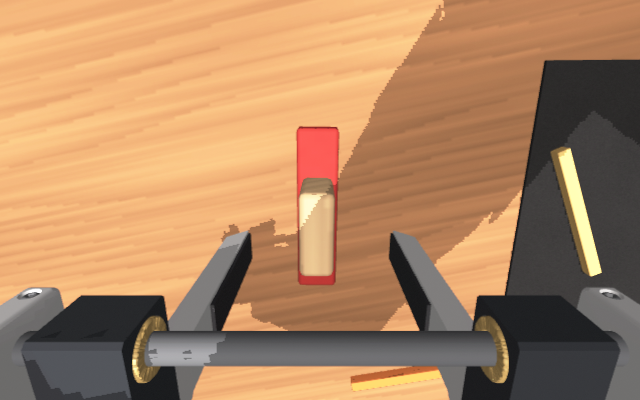

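Confirmed: the side view puts the near fingertip at crop (378,228), while the reported TCP would be at (375,268). The real tips are about 38 mm above the reported TCP. I lower to a reading of z≈0.010, which puts the tips at about 0.048.

Emit:
{"name": "play_rows", "arguments": {"moves": [{"claw":1,"linear":[0,0,0],"turn":[0,0,0]},{"claw":1,"linear":[0,0,0],"turn":[0,0,0]},{"claw":1,"linear":[0,0,12],"turn":[0,0,0]},{"claw":1,"linear":[0,0,24],"turn":[0,0,0]},{"claw":1,"linear":[0,0,36],"turn":[0,0,0]},{"claw":1,"linear":[0,0,43],"turn":[0,0,0]},{"claw":1,"linear":[0,0,43],"turn":[0,0,0]}]}}

```text
time_s: 6.32
ee_pos: [0.4723, -0.3621, 0.0097]
eef_rot: [3.141, -0.002, 2.936]
force: [-1.0, -0.4, -0.4]
grip_width: 0.094
```

Run:
```python
from h import *
st()
s=vision.camera("side"); w=vision.camera("wrist")
cv2.imwrite("pics/s4.png",cv2.resize(s[60:220,280:480],None,fx=4,fy=3.7)); cv2.imwrite("pics/w4.png",w)
```

```text
6.33 [ 0.4723 -0.3621  0.0097] [ 1.7997e+02 -1.0000e-01  1.6820e+02] F [-1.  -0.4 -0.4] mat [-0.0138 -0.361 ] w 0.094 q [-0.72  0.57  1.53 -0.    1.05 -2.08]
```

View pics/s4.png

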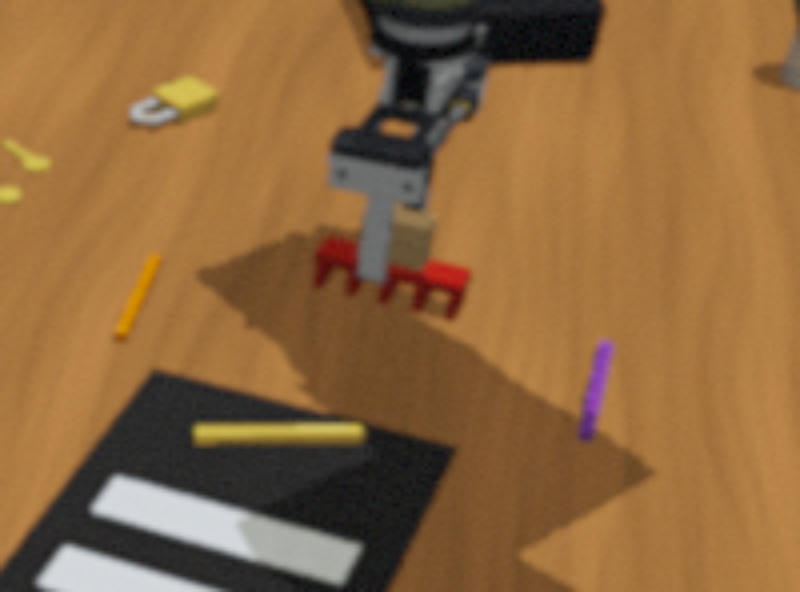

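View pics/w4.png

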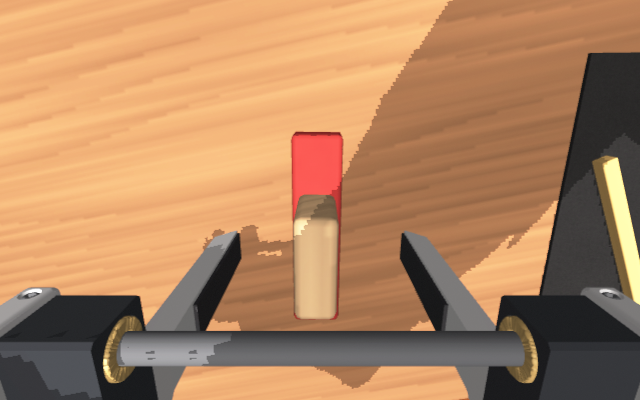

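Fingers straddle the grip now (tips level with the grip's base). Closing.

Emit:
{"name": "play_rows", "arguments": {"moves": [{"claw":0,"linear":[0,0,0],"turn":[0,0,0]},{"claw":0,"linear":[0,0,0],"turn":[0,0,0]},{"claw":0,"linear":[0,0,0],"turn":[0,0,0]},{"claw":0,"linear":[0,0,0],"turn":[0,0,0]},{"claw":0,"linear":[0,0,0],"turn":[0,0,0]},{"claw":0,"linear":[0,0,0],"turn":[0,0,0]},{"claw":0,"linear":[0,0,0],"turn":[0,0,0]},{"claw":0,"linear":[0,0,0],"turn":[0,0,0]}], "force": 40}}

```text
time_s: 7.42
ee_pos: [0.4727, -0.3625, 0.0106]
eef_rot: [-3.141, -0.001, 2.936]
force: [0.2, 0.1, 0.4]
grip_width: 0.0217
```

Emit:
{"name": "play_rows", "arguments": {"moves": [{"claw":0,"linear":[0,0,0],"turn":[0,0,0]},{"claw":0,"linear":[0,0,0],"turn":[0,0,0]},{"claw":0,"linear":[0,0,0],"turn":[0,0,0]}], "force": 40}}

```text
time_s: 7.8
ee_pos: [0.4727, -0.3625, 0.0106]
eef_rot: [-3.141, -0.001, 2.936]
force: [-0.2, -0.0, -0.2]
grip_width: 0.0218
```

Run:
```python
from h import *
st()
p=m2w(-.002,-.215); rel(*p,.030,168.87)
```

```text
7.8 [ 0.4727 -0.3625  0.0106] [-1.7998e+02 -3.0000e-02  1.6820e+02] F [-0.2 -0.  -0.2] mat [-0.0133 -0.3613] w 0.0218 q [-0.72  0.57  1.53 -0.    1.05 -2.08]
lin [ -9.6 146.4 -19.5] turn [-0.    -0.001 -0.012]
```

Gripped at 21.8 mm, so the rake is held. I lift it and carry it to just outside the right bar.

Emit:
{"name": "play_rows", "arguments": {"moves": [{"claw":0,"linear":[0,0,-10],"turn":[0,0,0]},{"claw":0,"linear":[0,0,-20],"turn":[0,0,-0.012]},{"claw":0,"linear":[-3,40,-20],"turn":[0,0,-0.012]},{"claw":0,"linear":[-6,80,-20],"turn":[0,0,-0.012]},{"claw":0,"linear":[-9,120,-20],"turn":[0,0,-0.012]},{"claw":0,"linear":[-9.6,146,-20],"turn":[0,0,-0.012]},{"claw":0,"linear":[-9.6,146,-8],"turn":[0,0,-0.012]},{"claw":0,"linear":[-9.6,146,-5],"turn":[0,0,-0.012]}]}}

```text
time_s: 8.8
ee_pos: [0.5115, -0.222, 0.0149]
eef_rot: [-3.141, -0.001, 2.948]
force: [-0.4, -0.1, -1.4]
grip_width: 0.0219
```

Run:
```python
from h import *
st()
s=vision.camera("side")
cv2.imwrite("pics/s5.png",cv2.resize(s[80:280,230:430],None,fx=4,fy=3))
p=m2w(-.002,-.060); rel(*p,.0155,168.87)
```

```text
8.8 [ 0.5115 -0.222   0.0149] [-1.7998e+02 -9.0000e-02  1.6890e+02] F [-0.4 -0.1 -1.4] mat [-0.0024 -0.2159] w 0.0219 q [-0.47  0.49  1.64 -0.    1.01 -1.85]
lin [ -0.4 156.1  -0.8] turn [-0.    -0.002 -0.   ]
```

View pics/s5.png

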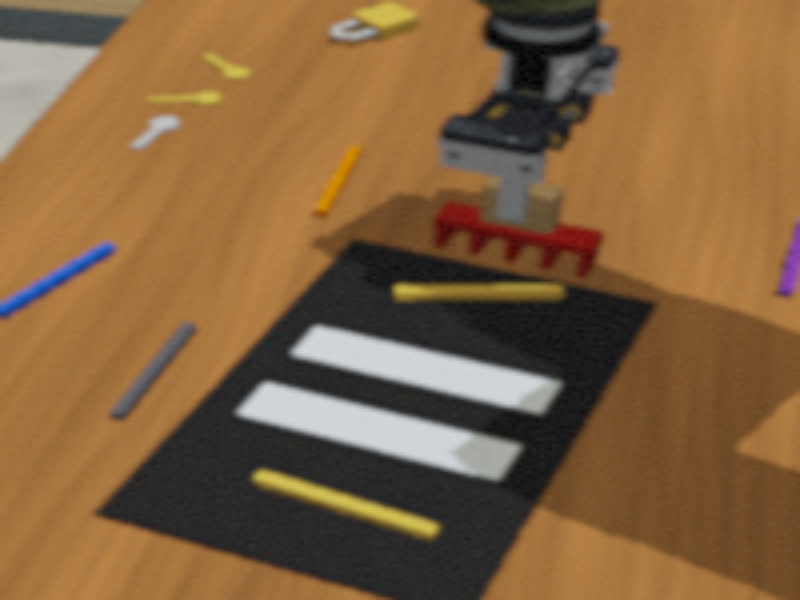

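The rake hangs level outside the right bar. I push inward slowly.

Emit:
{"name": "play_rows", "arguments": {"moves": [{"claw":0,"linear":[0,12,-0.5],"turn":[0,0,0]},{"claw":0,"linear":[0,24,-0.5],"turn":[0,0,0]},{"claw":0,"linear":[0,36,-0.5],"turn":[0,0,0]},{"claw":0,"linear":[0,46,-0.5],"turn":[0,0,0]},{"claw":0,"linear":[0,56,-0.5],"turn":[0,0,0]},{"claw":0,"linear":[0,66,-0.5],"turn":[0,0,0]},{"claw":0,"linear":[0,76,-0.5],"turn":[0,0,0]},{"claw":0,"linear":[0,86,-0.5],"turn":[0,0,0]}]}}

```text
time_s: 9.85
ee_pos: [0.5282, -0.1373, 0.0153]
eef_rot: [-3.141, -0.001, 2.947]
force: [0.2, -1.5, -1.0]
grip_width: 0.0215
```

Run:
```python
from h import *
st()
s=vision.camera("side")
cv2.imwrite("pics/s6.png",cv2.resize(s[80:280,230:430],None,fx=4,fy=3))
p=m2w(-.002,-.060); rel(*p,.0155,168.87)
```

```text
9.85 [ 0.5282 -0.1373  0.0153] [-1.7999e+02 -9.0000e-02  1.6886e+02] F [ 0.2 -1.5 -1. ] mat [-0.0024 -0.1296] w 0.0215 q [-0.32  0.46  1.68 -0.    1.   -1.7 ]
lin [-0.5 68.6 -0.2] turn [ 0.    -0.002  0.   ]
```

View pics/s6.png

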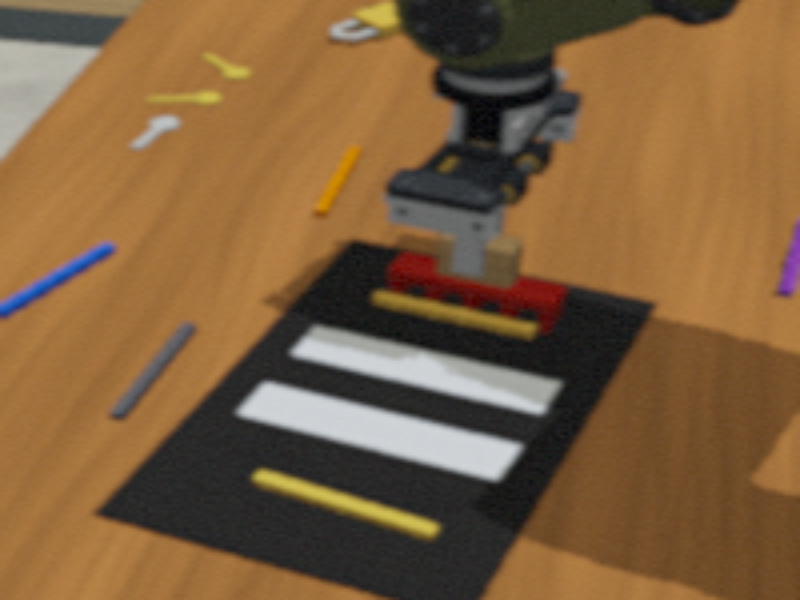

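The bar has straightened against the teeth. I push the remaining 68 mm, slowing at the end.

Emit:
{"name": "play_rows", "arguments": {"moves": [{"claw":0,"linear":[0,12,0],"turn":[0,0,0]},{"claw":0,"linear":[0,24,0],"turn":[0,0,0]},{"claw":0,"linear":[0,36,0],"turn":[0,0,0]},{"claw":0,"linear":[0,46,0],"turn":[0,0,0]},{"claw":0,"linear":[0,55,0],"turn":[0,0,0]},{"claw":0,"linear":[0,62,0],"turn":[0,0,0]},{"claw":0,"linear":[0,67,0],"turn":[0,0,0]},{"claw":0,"linear":[0,68,0],"turn":[0,0,0]}]}}

```text
time_s: 10.9
ee_pos: [0.5415, -0.0694, 0.0153]
eef_rot: [3.142, -0.002, 2.948]
force: [0.4, -1.0, -0.1]
grip_width: 0.0215
```

Run:
```python
from h import *
st()
s=vision.camera("side")
cv2.imwrite("pics/s7.png",cv2.resize(s[80:280,230:430],None,fx=4,fy=3))
p=m2w(-.002,-.060); rel(*p,.0155,168.87)
```

```text
10.9 [ 0.5415 -0.0694  0.0153] [ 1.800e+02 -9.000e-02  1.689e+02] F [ 0.4 -1.  -0.1] mat [-0.0024 -0.0604] w 0.0215 q [-0.19  0.46  1.67  0.    1.   -1.57]
lin [-0.5  0.4 -0.3] turn [ 0.    -0.002  0.   ]
```

View pics/s7.png

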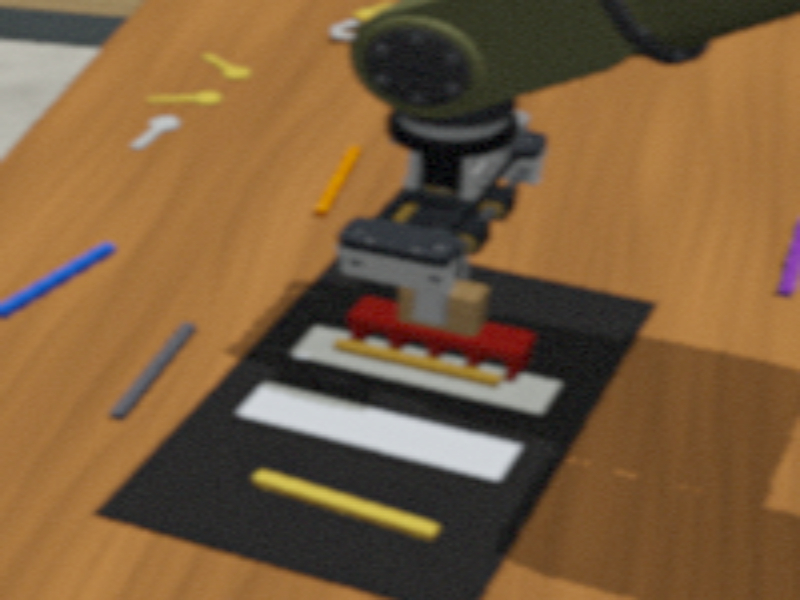

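The right bar lies along the middle of its strip. I back off, lift, cross over and set down outside the left bar.

Emit:
{"name": "play_rows", "arguments": {"moves": [{"claw":0,"linear":[0,-12,0],"turn":[0,0,0]},{"claw":0,"linear":[0,-12,-30],"turn":[0,0,0]},{"claw":0,"linear":[3,10,-55],"turn":[0,0,0]},{"claw":0,"linear":[6,70,-55],"turn":[0,0,0]},{"claw":0,"linear":[9,130,-55],"turn":[0,0,0]},{"claw":0,"linear":[12,190,-55],"turn":[0,0,0]},{"claw":0,"linear":[12,233,-55],"turn":[0,0,0]},{"claw":0,"linear":[12,233,-55],"turn":[0,0,0]}]}}

```text
time_s: 11.95
ee_pos: [0.5747, 0.1631, 0.07]
eef_rot: [3.141, -0.002, 2.95]
force: [0.5, 0.2, -2.1]
grip_width: 0.0219
```

Run:
```python
from h import *
st()
s=vision.camera("side")
cv2.imwrite("pics/s8.png",cv2.resize(s[80:280,230:430],None,fx=4,fy=3))
p=m2w(-.014,.172); rel(*p,.0155,168.87)
```

```text
11.95 [0.5747 0.1631 0.07  ] [ 1.7999e+02 -1.0000e-01  1.6905e+02] F [ 0.5  0.2 -2.1] mat [-0.0147  0.1742] w 0.0219 q [ 0.21  0.5   1.48  0.    1.17 -1.17]
lin [-0.6 -0.6 54.5] turn [-0.    -0.002  0.002]
```

View pics/s8.png

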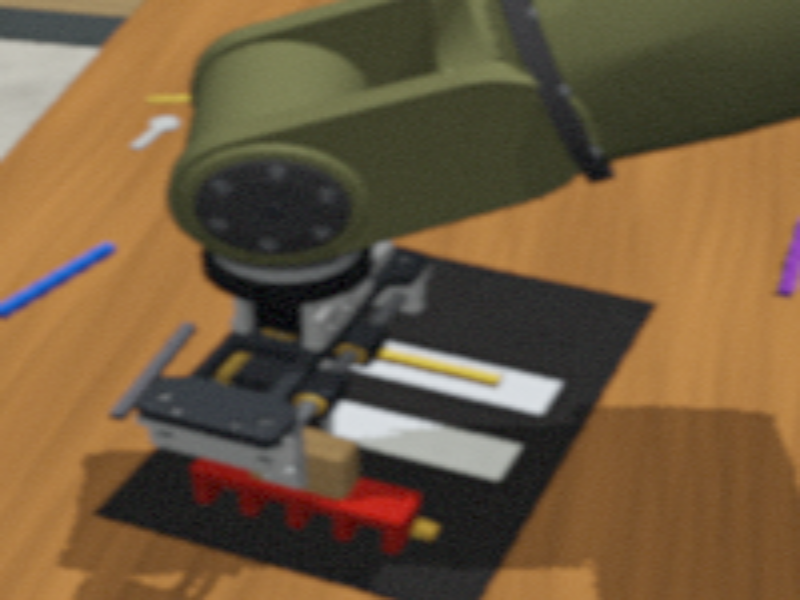

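Emit:
{"name": "play_rows", "arguments": {"moves": [{"claw":0,"linear":[0,0,20],"turn":[0,0,0]},{"claw":0,"linear":[0,0,40],"turn":[0,0,0]},{"claw":0,"linear":[0,0,52],"turn":[0,0,0]},{"claw":0,"linear":[0,0,54.5],"turn":[0,0,0]},{"claw":0,"linear":[0,0,54.5],"turn":[0,0,0]}]}}

```text
time_s: 12.62
ee_pos: [0.5748, 0.1612, 0.016]
eef_rot: [3.142, -0.002, 2.949]
force: [0.2, 0.1, -1.4]
grip_width: 0.0219
```

Run:
```python
from h import *
st()
s=vision.camera("side")
cv2.imwrite("pics/s9.png",cv2.resize(s[80:280,230:430],None,fx=4,fy=3))
p=m2w(-.014,.060); rel(*p,.0155,168.87)
```

```text
12.62 [0.5748 0.1612 0.016 ] [ 1.8000e+02 -9.0000e-02  1.6895e+02] F [ 0.2  0.1 -1.4] mat [-0.0142  0.1723] w 0.0219 q [ 0.21  0.56  1.52  0.    1.06 -1.17]
lin [   0.  -112.5    0.7] turn [ 0.    -0.001  0.001]
```

View pics/s9.png

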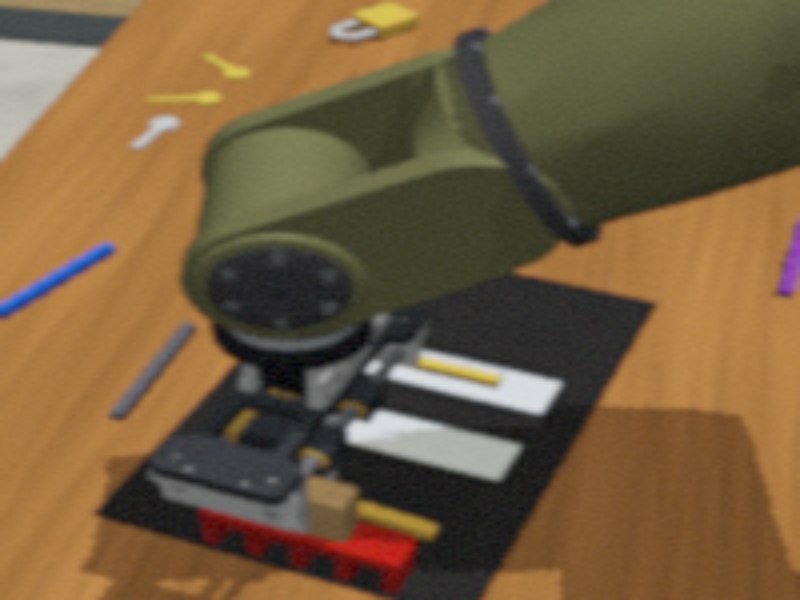

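Emit:
{"name": "play_rows", "arguments": {"moves": [{"claw":0,"linear":[0,-12,0.5],"turn":[0,0,0]},{"claw":0,"linear":[0,-24,0.5],"turn":[0,0,0]},{"claw":0,"linear":[0,-34,0.5],"turn":[0,0,0]},{"claw":0,"linear":[0,-44,0.5],"turn":[0,0,0]},{"claw":0,"linear":[0,-54,0.5],"turn":[0,0,0]},{"claw":0,"linear":[0,-64,0.5],"turn":[0,0,0]},{"claw":0,"linear":[0,-74,0.5],"turn":[0,0,0]},{"claw":0,"linear":[0,-82,0.5],"turn":[0,0,0]}]}}

```text
time_s: 13.68
ee_pos: [0.5591, 0.0803, 0.0156]
eef_rot: [3.141, -0.001, 2.949]
force: [0.5, 2.3, 0.1]
grip_width: 0.0218
```

Emit:
{"name": "play_rows", "arguments": {"moves": [{"claw":0,"linear":[0,-10,0],"turn":[0,0,0]},{"claw":0,"linear":[0,-18,0],"turn":[0,0,0]},{"claw":0,"linear":[0,-24,0],"turn":[0,0,0]},{"claw":0,"linear":[0,-28,0],"turn":[0,0,0]},{"claw":0,"linear":[0,-29,0],"turn":[0,0,0]},{"claw":0,"linear":[0,-29,0],"turn":[0,0,0]}]}}

```text
time_s: 14.42
ee_pos: [0.5534, 0.0518, 0.0156]
eef_rot: [-3.142, -0.001, 2.949]
force: [-0.3, 1.0, -2.0]
grip_width: 0.0217
```

Run:
```python
from h import *
st()
s=vision.camera("side")
cv2.imwrite("pics/s10.png",cv2.resize(s[80:280,230:430],None,fx=4,fy=3))
p=m2w(-.014,.060); rel(*p,.0155,168.87)
```

```text
14.43 [0.5534 0.0518 0.0156] [-1.8000e+02 -8.0000e-02  1.6895e+02] F [-0.3  1.  -2. ] mat [-0.0141  0.0608] w 0.0217 q [ 0.03  0.48  1.65  0.    1.01 -1.35]
lin [-0.1 -0.9  0.1] turn [-0.    -0.001  0.002]
```

View pics/s10.png

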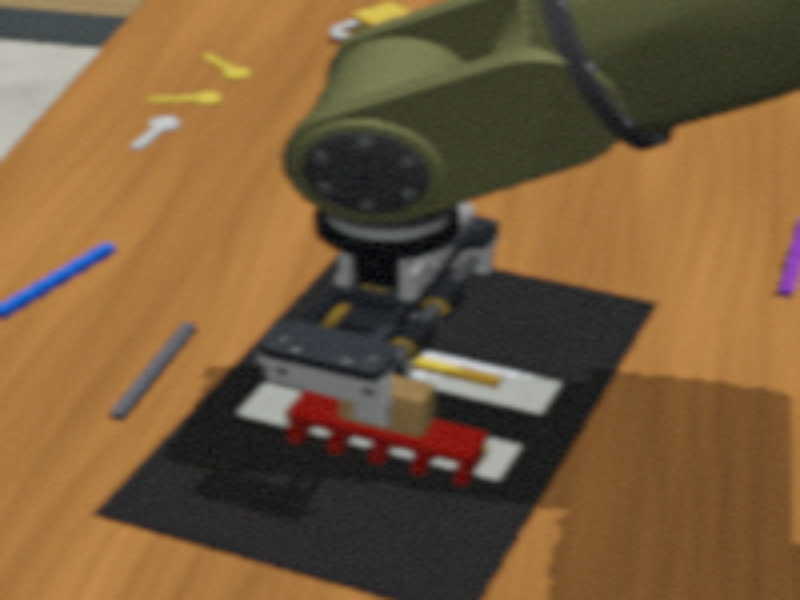

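Second bar done by the pose reading. I back off, lift, and carry the rake over the mat towards its spot.

Emit:
{"name": "play_rows", "arguments": {"moves": [{"claw":0,"linear":[0,12,0],"turn":[0,0,0]},{"claw":0,"linear":[0,12,-30],"turn":[0,0,0]},{"claw":0,"linear":[0,0,-60],"turn":[0,0,0]},{"claw":0,"linear":[0,-60,-60],"turn":[0,0,0]},{"claw":0,"linear":[0,-120,-60],"turn":[0,0,0]},{"claw":0,"linear":[0,-180,-60],"turn":[0,0,0]},{"claw":0,"linear":[0,-240,-60],"turn":[0,0,0]},{"claw":0,"linear":[0,-300,-60],"turn":[0,0,0]}]}}

```text
time_s: 15.48
ee_pos: [0.496, -0.2438, 0.0757]
eef_rot: [-3.142, -0.001, 2.949]
force: [1.8, 0.5, -1.8]
grip_width: 0.0217
```

Run:
```python
from h import *
st()
t=vision.camera("top"); s=vision.camera("side")
cv2.imwrite("pics/t11.png",cv2.resize(t[130:275,240:425],None,fx=4,fy=4,interpolation=cv2.INTER_CUBIC)); cv2.imwrite("pics/s11.png",s)
rel(.4727,-.3625,.0125,168.2)
```

```text
15.47 [ 0.496  -0.2438  0.0757] [-1.7999e+02 -6.0000e-02  1.6899e+02] F [ 1.8  0.5 -1.8] mat [-0.0134 -0.2403] w 0.0217 q [-0.52  0.4   1.61 -0.    1.13 -1.9 ]
lin [  -0.7 -117.9   63.2] turn [-0.001 -0.001  0.009]
```

View pics/t11.png

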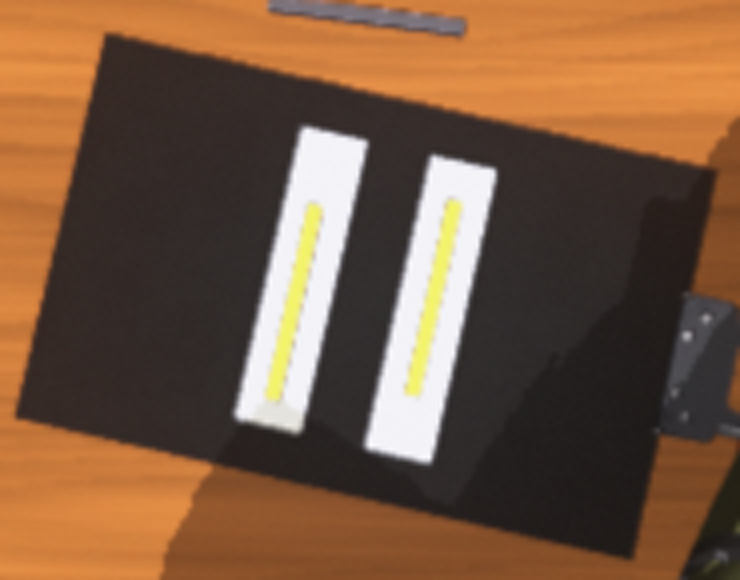

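View pics/s11.png

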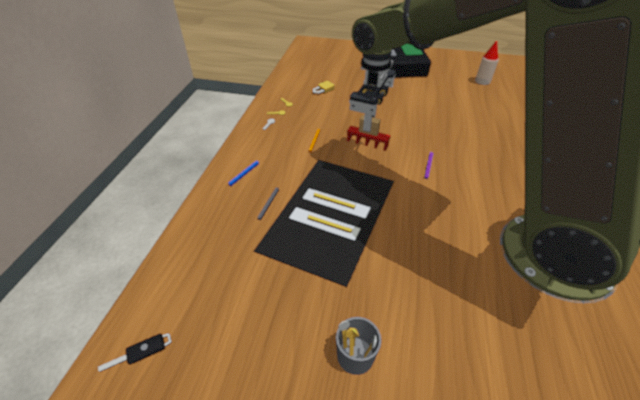

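Both bars lie along the middle of their strips. I compute their poses while carrying the rake home.

Run:
```python
from h import *
for a in ([(315,202),(273,403)],[(454,197),(413,397)]):
    P=px2w(cr(a,4,(240,130)),.013); q=np.array([w2m(p) for p in P]); d=q[0]-q[1]; print(q.mean(0),np.degrees(np.arctan2(d[1],d[0])))
```

```text
[-0.01527915  0.04097111] 1.0125464782199411
[ 0.00617799 -0.03943601] 1.0141504501879837
```

Emit:
{"name": "play_rows", "arguments": {"moves": [{"claw":0,"linear":[0,-40,0],"turn":[0,0,0.009]},{"claw":0,"linear":[0,-80,0],"turn":[0,0,0.009]},{"claw":0,"linear":[-0.7,-118,10],"turn":[0,0,0.009]},{"claw":0,"linear":[-0.7,-118,30],"turn":[0,0,0.009]},{"claw":0,"linear":[-0.7,-118,50],"turn":[0,0,0.009]},{"claw":0,"linear":[-0.7,-118,60],"turn":[0,0,0.009]},{"claw":0,"linear":[-0.7,-118,63],"turn":[0,0,0.009]},{"claw":0,"linear":[-0.7,-118,63],"turn":[0,0,0.009]}]}}

```text
time_s: 16.58
ee_pos: [0.4731, -0.3625, 0.0131]
eef_rot: [-3.14, -0.001, 2.936]
force: [0.1, -0.2, -1.8]
grip_width: 0.0221
```

Run:
```python
from h import *
st(); rel(.4727,-.3625,.0106,168.2)
```

```text
16.57 [ 0.4731 -0.3625  0.0131] [-1.7993e+02 -3.0000e-02  1.6821e+02] F [ 0.1 -0.2 -1.8] mat [-0.0129 -0.3612] w 0.0221 q [-0.71  0.56  1.53 -0.    1.05 -2.08]
lin [ 0.4 -0.1  2.5] turn [-0.001 -0.001  0.   ]
```

Bars are at (-15,+41) and (+6,-39) mm, both 1.0° off, well within tolerance. I lower the last 2.5 mm and release.

Emit:
{"name": "play_rows", "arguments": {"moves": [{"claw":0,"linear":[0,0,2.5],"turn":[0,0,0]},{"claw":0,"linear":[0,0,2.5],"turn":[0,0,0]},{"claw":1,"linear":[0,0,2.5],"turn":[0,0,0]},{"claw":1,"linear":[0,0,2.5],"turn":[0,0,0]},{"claw":1,"linear":[0,0,2.5],"turn":[0,0,0]},{"claw":1,"linear":[0,0,2.5],"turn":[0,0,0]},{"claw":1,"linear":[0,0,2.5],"turn":[0,0,0]},{"claw":1,"linear":[0,0,2.5],"turn":[0,0,0]}]}}

```text
time_s: 17.58
ee_pos: [0.4731, -0.3625, 0.0106]
eef_rot: [-3.14, -0.001, 2.936]
force: [-1.2, -0.3, 0.4]
grip_width: 0.0782
```

Run:
```python
from h import *
st(); cv2.imwrite("pics/w12.png",vision.camera("wrist"))
```

```text
17.57 [ 0.4731 -0.3625  0.0106] [-1.7993e+02 -3.0000e-02  1.6821e+02] F [-1.2 -0.3  0.4] mat [-0.0129 -0.3612] w 0.0782 q [-0.71  0.57  1.53 -0.    1.05 -2.08]
```

View pics/w12.png

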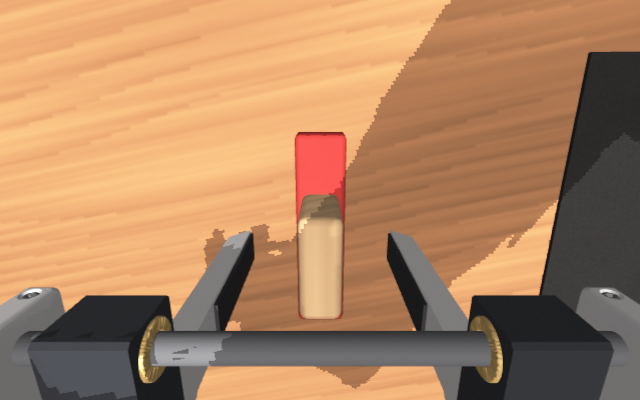

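The rake stands upright and the jaws are clear. I rise and move away so the top camera can see it.

Emit:
{"name": "play_rows", "arguments": {"moves": [{"claw":1,"linear":[0,0,-30],"turn":[0,0,0]},{"claw":1,"linear":[0,0,-70],"turn":[0,0,0]},{"claw":1,"linear":[0,0,-110],"turn":[0,0,0]},{"claw":1,"linear":[0,0,-150],"turn":[0,0,0]},{"claw":1,"linear":[60,-20,-150],"turn":[0,0,0]},{"claw":1,"linear":[110,-40,-150],"turn":[0,0,0]},{"claw":1,"linear":[130,-60,-150],"turn":[0,0,0]},{"claw":1,"linear":[130,-60,-150],"turn":[0,0,0]}]}}

```text
time_s: 18.62
ee_pos: [0.3326, -0.3953, 0.1611]
eef_rot: [-3.14, -0.0, 2.933]
force: [0.2, 0.8, -0.2]
grip_width: 0.0939
```

Run:
```python
from h import *
st(); cv2.imwrite("pics/t13.png",vision.camera("top")); cv2.imwrite("pics/s13.png",vision.camera("side"))
```

```text
18.62 [ 0.3326 -0.3953  0.1611] [-1.7990e+02 -1.0000e-02  1.6807e+02] F [ 0.2  0.8 -0.2] mat [-0.1445 -0.4205] w 0.0939 q [-0.94  0.23  1.62 -0.    1.29 -2.3 ]
```

View pics/t13.png

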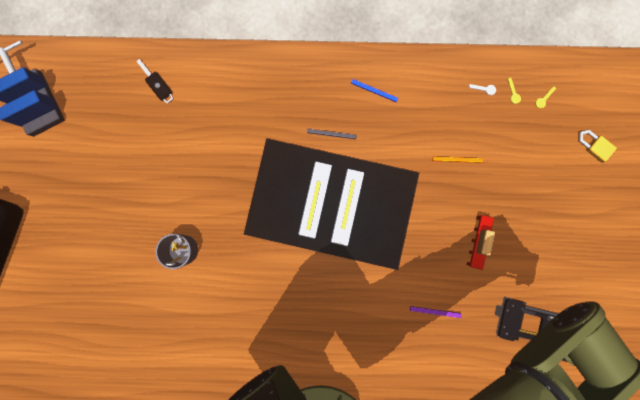

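View pics/s13.png

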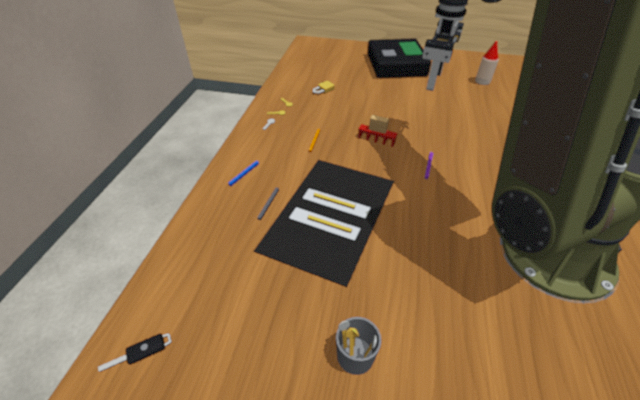

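The final views show the rake upright where it started (top view (482,241)), both bars on their strips, and the steel bar (332,133) and pot (174,250) unmoved. The arm is clear, so I hand in.

```bash
python3 -c "
from station import hand_in; print(hand_in())"
```

```text
the job is handed in; nothing more can be done
None
```

The job is handed in at 18.6 s of the 64 s allowed. I raked both brass bars onto the white strips, stood the rake back in its place and let go.

- **Bars:** in the mat frame one lies at (-15, +41) mm and the other at (+6, -39) mm, each about 1° off parallel. That is inside every limit, read from the top camera before the rake was put down.
- **Rake:** it stands upright about 1 mm from where it started, judging by the arm's position at release and the final pictures.
- **Bystanders:** the steel bar and the pot show no movement in the last top and side views, and the arm is clear of everything.

**What disagreed:** the first grasp closed on air. In the pictures the fingertips sit about 38 mm above the reported TCP, not at it as the description says. I lowered the gripper to match and the second grasp held at 21.8 mm. I found no cause for the offset.

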